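# Hang the slotted bracket on its headed pin

## Task

Two angle brackets stand on the bench: hang the one with the open slot on the headed pin of the storage stand. Slide its slot sideways over the pin, behind the pin's head, then let the bracket down until it hangs fully home with the pin at the top of the slot, and let go. Work gently, never forcing the bracket against the pin or stand, and leave the bracket with the round hole and the small box standing where they are.

Things in the scene. Friction and masses are not known exactly. Their poses are not given: they have to be found in the camera images.
- slot_bracket_tab (a point): Loose metal angle bracket, about 220 g, 168 mm tall, standing on its foot. Point: centre of its tab, 150 mm above its underside, where to grip it across its 8 mm thickness. z up; x = plate's normal, foot sticks out 40 mm to -x (robot's side); y = along the width. Foot 60 mm wide, 8 thick; lower plate y -30 to +36 mm, up to height 60; tab y -18 to +18 mm, height 60 to 168.
- slot_bracket_seat (a point): Seat of the same bracket, where the pin's centre lies when it hangs home: 93 mm above its underside, 57 mm straight below slot_bracket_tab, y = 0, mid-thickness. The J slot has a level channel, 60 to 71 mm above the underside, open at the +y edge of the tab and ending at y = -5.5 mm; there a leg, y -5.5 to +5.5 mm, goes up to a closed top at 97 mm.
- slot_bracket: The slotted bracket as a whole: origin at its underside below the plate's middle, axes as slot_bracket_tab. Below the mouth of the slot the lower plate sticks out as a level ledge, y +18 to +36 mm, top at 60 mm (33 mm lower than the seat point), 18 mm further out than the tab: raised gently under the pin it finds the pin's height by touch.
- pin_home (a point): Middle of the pin's possible heights, 150 mm above the bench, half-way along the pin's free neck. x level, from the pin's head into the column; y level, across; z up. Pin: rigid, along x; neck 8 mm thick, free from x -7 to +7 mm, then to -x a head 18 mm in diameter, 5 thick. Exact in x and y, but clamped anywhere within 10 mm above or below this point: its true height is not given, feel for it.
- stand: Fixed stand that carries the pin: base block 84 x 84 x 28 mm (bolt heads 4 mm above it), upright column 30 x 40 mm, its top 168 mm above the bench, its front face 9 mm in +x of pin_home, with a 16 mm washer, 2 mm thick, behind the neck. Origin under the base, 24 mm in +x of and 150 mm below pin_home, same axes. 
- hole_bracket_tab (a point): The other bracket: same outline and size, but only a closed round hole of 11 mm, no open slot. Point at the centre of its tab, 150 mm above its underside. Not to be disturbed.
- small_box: Small closed box, 40 x 52 x 19 mm, loose, lying between the brackets; origin at its underside. Not to be disturbed.
Mind the look-alikes: they are no part of the job. What is shaped like the slot_bracket but red or turquoise is not meant.

How it is judged (in metres and radians):
On the way:
1. the slotted bracket is lifted off the bench (height (world z) of slot_bracket above 0.03 m), for 0.2 s.
At the end, for the whole second after the job is handed in: Slotted bracket hangs on the pin behind its head, pin at the closed top of the slot: seat point within 5 mm sideways, 9 mm along the pin and -13 to +12 mm in height of pin_home (pin itself is up to 10 mm off); borne by the stand, leaning under 0.2 rad, at rest, released (x of slot_bracket_seat in the frame of pin_home between -0.009 and 0.009 m and y of slot_bracket_seat in the frame of pin_home between -0.005 and 0.005 m and z of slot_bracket_seat in the frame of pin_home between -0.013 and 0.012 m and contact force between slot_bracket and stand above 0.8 N and angle between slot_bracket's own z axis and vertical below 0.2 rad and linear speed of slot_bracket below 0.02 m/s and angular speed of slot_bracket below 0.2 rad/s); the robot touches nothing.
It fails at once if the bracket is pressed against the pin or stand with more than 18 N (contact force between slot_bracket and stand above 18 N).
It fails at once if the robot pushes on the stand or its pin with more than 25 N (contact force between any of the fingers, the arm and stand above 25 N).
It fails at once if the bracket with the round hole is shifted by more than 15 mm (distance of hole_bracket_tab from where it was at the start of the episode above 0.015 m).
It fails at once if the small box is shifted by more than 15 mm (distance of small_box from where it was at the start of the episode above 0.015 m).
It also fails if it takes over 53 s, if anything falls off the work surface, if the arm or the gripper's body presses on something with over 40 N, if the wrist force passes 120 N, or if a joint passes its speed limit or range.

## Robot

A 6-joint arm with a two-finger parallel gripper is mounted at the origin on a cart in front of the work surface, level with it; the furniture and walls round the work are solid. World frame = base frame: x ahead of the robot, y to its left, z up, the work surface at z = 0. Lengths are in m, angles in degrees, forces in N, time in s.
With the tool pointing down it reaches from about 0.35 to 0.875 m from the base axis. Payload 4.2 kg.
Tool frame: the origin (TCP) lies between the finger pads; the fingertips stand 14 mm ahead of it and the grasp point (between the pads) lies 5 mm behind it; x points along the fingers, y is the direction in which the jaws open and shut, and the axes are right-handed (so a half turn about x gives the same grasp; the last joint's range is limited). The gripper opens to 87 mm and grips with 3 to 60 N. Pads are 19 mm wide; open, the fingers measure 117 mm over their backs; the gripper's body (75 mm by 190 mm) begins 51 mm behind the grasp point.
Start: joints at [80.764, 22.042, 0.453, 0, -68.411, -14.817], TCP at [0.255, 0.571, 0.237] pointing down, gripper open.
Joint ranges: [-179.83, 179.83], [-69.29, 118.12], [-61.27, 80.66], [-181.25, 117.63], [-171.15, -9.14], [-177.46, 177.46]. Speed limits (degrees/s): [159.86, 159.86, 180, 180, 180, 180].

## Interface

Orientations are given as a 3x3 rotation matrix whose columns are the frame's x, y, z axes.
In Python, from station import r, imaging, job gives the robot as it stands. The module is installed in compiled form; this text tells all that it offers.
- The arm moves only by the tool apply_moves, never from a script. Its arguments are lists of equal length, an entry for each row: "xyz": the shift along the tool's x, y, z in m, a list of three; "twist": the turn about the tool's x in degrees; "claw": the opening, from 0 (shut) to 1 (fully open). A call has 1 to 12 rows; each row shifts and turns the pose as measured when the row begins, along the tool's axes as they then stand; what a row does not reach is not made up. A row lasts 1/10 s, in which the tool goes at most 50 mm and 8.59 degrees, less where a joint would pass 70% of its speed; a pose out of reach is approached as far as the arm can. A call is refused whole if a number of a shift passes 0.05 or a number of a turn 8.59, either way. A call with a gripper value outside its range is refused whole. The fingers move at their own pace and stop on an object; the grip force is fixed at half the most. Time passes only in rows, so rows that do not move let the fingers close. It gives the time, the measured TCP pose, the force and the opening at its end, in the units of the state.
- r.sense(): the state, without advancing time (a new reading comes with each control period).
- imaging.capture(name): name is "scene" or "top"; returns a dict with "pixels" (420x560x3 uint8, red, green, blue), "mtx" (3x3 intrinsics, pixels), "distortion" ([k1, k2, p1, p2, k3] as OpenCV has them; the pictures are not rectified), "view" (4x4, takes a point from world to camera coordinates). Camera axes: x right, y down, z forward; pixel columns grow to the right and rows downward; lengths in m; the calibration is good to about 2 mm. A picture is of the moment at which its call begins. There is no depth.
- job.finish_job(): hands the job in, once; it reports no verdict.
Trained networks look in a picture, given as the dict that the camera call returned (one of the last four; its "shot" number tells which), for a name from the list of things; names that differ only in an ending like _2 or _b are one class to them, and where a whole thing is asked for, a point or a joint stands for the part that bears it (a point fixed in the world has none). Each returns a list of dicts, best first, with "p" (0 to 1); they miss things now and then, are a little off and sometimes report something else, mostly with a low value. They report only what shows in the picture. A call takes as long as a camera call. They do not tell look-alikes from the thing itself.
- imaging.regions_of(query, picture): "mask" (420x560 bool, what is visible of it) and "centre" ([column, row] in pixels, amid what is visible of it).
The state is a dict: "time_s": time; "joints": joint angles; "joint_velocities": joint speeds; "effort": joint torques, N m; "tcp_pos": TCP position; "ee_rot": TCP orientation; "wrist_force": force on the tool from outside, world axes, zero at the start; "moment": the same for the moment, N m; "gripper_width": opening from 0.0 (shut) to 1.0 (fully open).
Only numpy, scipy, OpenCV 4.12 (cv2) and the standard library are available. Lean on these libraries where they do the work, as an engineer would, in place of code of your own. Each camera call takes 0.05 s, during which the arm holds its last target.

## Working session

There is one attempt and no reset: what is moved stays moved. The work goes in short steps, Python scripts to look and compute and a tool call to move; the robot and the scene stay as the last step left them, time stands still between calls to the robot, and variables do not carry over. Pictures are saved under pics/ and viewed, and the job is handed in when it is done.

Besides the shell and the picture viewer there is one more tool, called after "Request:" as name(argument=value, ...), one argument or row to a line, values as JSON. apply_moves: Moves the arm, as the interface text tells. Its arguments: {"type":"object","properties":{"xyz":{"type":"array","items":{"type":"array","items":{"type":"number"}}},"twist":{"type":"array","items":{"type":"number"}},"claw":{"type":"array","items":{"type":"number"}}},"required":["xyz","twist","claw"]}

```bash
mkdir -p pics
cat > h.py <<'E'
from station import r, imaging, job
import numpy as np, cv2
def save(n,img,s=1.0):
    cv2.imwrite('pics/'+n,cv2.resize(cv2.cvtColor(img,cv2.COLOR_RGB2BGR),None,fx=s,fy=s,interpolation=cv2.INTER_CUBIC))
def proj(c,P):
    P=np.atleast_2d(np.array(P,float)); v=np.array(c['view'])
    rv=cv2.Rodrigues(v[:3,:3])[0]
    return cv2.projectPoints(P,rv,v[:3,3],np.array(c['mtx']),np.array(c['distortion']))[0].reshape(-1,2)
def ray(c,uv):
    v=np.array(c['view']);p=cv2.undistortPoints(np.array([[uv]],float),np.array(c['mtx']),np.array(c['distortion'])).ravel()
    R=v[:3,:3];return -R.T@v[:3,3], R.T@np.array([p[0],p[1],1])
def onz(c,uv,z):
    o,d=ray(c,uv);return o+d*(z-o[2])/d[2]
E
python3 - <<'E'
from h import *
import pickle
out={}
for n in ['scene','top']:
    c=imaging.capture(n); out[n]=c; save(n+'0.png',c['pixels'],1.4)
    print(n,c['shot'],np.array(c['mtx']).round(1).tolist(),np.array(c['view']).round(3).tolist())
    for q in ['slot_bracket','hole_bracket_tab','slot_bracket_tab','slot_bracket_seat','pin_home','stand','small_box']:
        try:
            print(q,[(round(d['p'],2),np.round(d['centre'],1).tolist(),int(d['mask'].sum())) for d in imaging.regions_of(q,c)])
        except Exception as e: print(q,e)
pickle.dump(out,open('c.pkl','wb'))
print(r.sense())
E
```

```text
scene 1 [[522.5, 0.0, 275.5], [0.0, 522.5, 204.1], [0.0, 0.0, 1.0]] [[0.597, -0.802, 0.005, -0.417], [-0.361, -0.274, -0.892, 0.269], [0.717, 0.53, -0.453, 1.071], [0.0, 0.0, 0.0, 1.0]]
slot_bracket [(0.97, [220.6, 235.5], 1041), (0.74, [372.0, 284.8], 626), (0.59, [404.8, 301.8], 1378)]
hole_bracket_tab [(0.72, [298.1, 203.3], 1053)]
slot_bracket_tab [(0.7, [217.8, 233.3], 1106), (0.69, [371.0, 280.8], 700)]
slot_bracket_seat [(0.88, [216.3, 227.7], 1056), (0.86, [400.6, 294.2], 1232), (0.81, [370.2, 280.2], 675)]
pin_home [(0.84, [194.3, 184.5], 1051)]
stand [(0.7, [196.6, 187.4], 1170)]
small_box [(0.81, [243.0, 229.1], 262)]
top 2 [[419.2, 0.0, 282.6], [0.0, 419.2, 203.1], [0.0, 0.0, 1.0]] [[0.03, -0.999, -0.016, -0.12], [-0.988, -0.027, -0.15, 0.546], [0.149, 0.02, -0.989, 1.334], [0.0, 0.0, 0.0, 1.0]]
slot_bracket [(0.97, [404.2, 234.3], 463), (0.77, [251.2, 240.5], 301), (0.72, [378.0, 218.6], 442)]
hole_bracket_tab [(0.56, [287.2, 169.7], 382)]
slot_bracket_tab [(0.91, [403.2, 237.7], 462), (0.86, [251.9, 240.1], 301), (0.81, [376.5, 220.6], 429)]
slot_bracket_seat [(0.85, [3
[... 283 characters left out ...]
7807e-03,
       -6.84106025e+01, -1.48179586e+01]), 'joint_velocities': array([-0.03585476, -0.00741266, -0.00711207,  0.02356129,  0.12769688,
       -0.1628357 ]), 'effort': array([ 1.11629357e-03, -3.90407860e+01,  1.87613547e+01,  4.22405407e+00,
        1.55093340e-02, -1.88650188e-05]), 'tcp_pos': array([0.2546852 , 0.57074846, 0.2365797 ]), 'ee_rot': array([[-9.39104156e-06, -4.07580158e-01, -9.13169434e-01],
       [ 7.76086965e-05, -9.13169431e-01,  4.07580156e-01],
       [-9.99999997e-01, -6.70422873e-05,  4.02073769e-05]]), 'wrist_force': array([ 0.73035022, -0.71057523, -0.12975796]), 'moment': array([-0.06113852, -0.0030146 , -0.01121435]), 'gripper_width': 0.9979439875665114}
```

View pics/scene0.png

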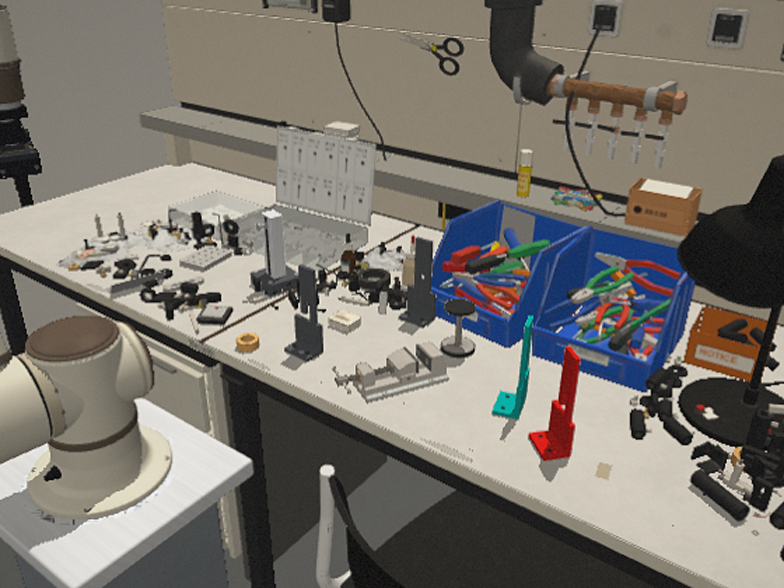

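View pics/top0.png

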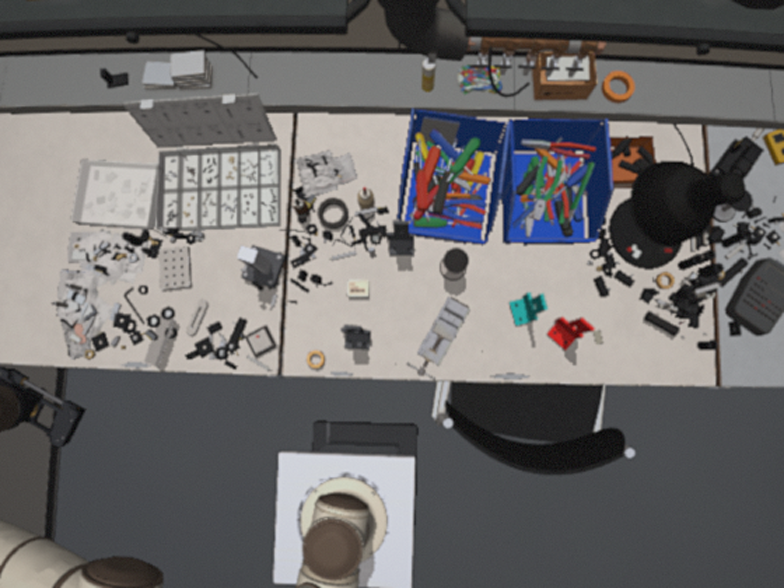

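Run:
```python
import pickle,cv2
from h import save
c=pickle.load(open('c.pkl','rb'))
save('crop1.png',c['scene']['pixels'][130:330,160:320],3.0) if 0 else save('crop1.png',c['scene']['pixels'][140:290,160:330],4)
save('crop2.png',c['top']['pixels'][150:270,150:330],4.4)
```

```text
(no output)
```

View pics/crop1.png

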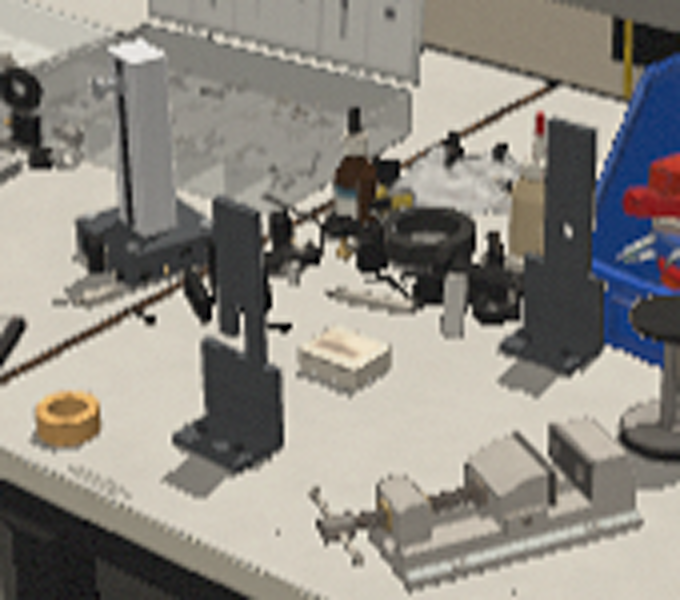

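View pics/crop2.png

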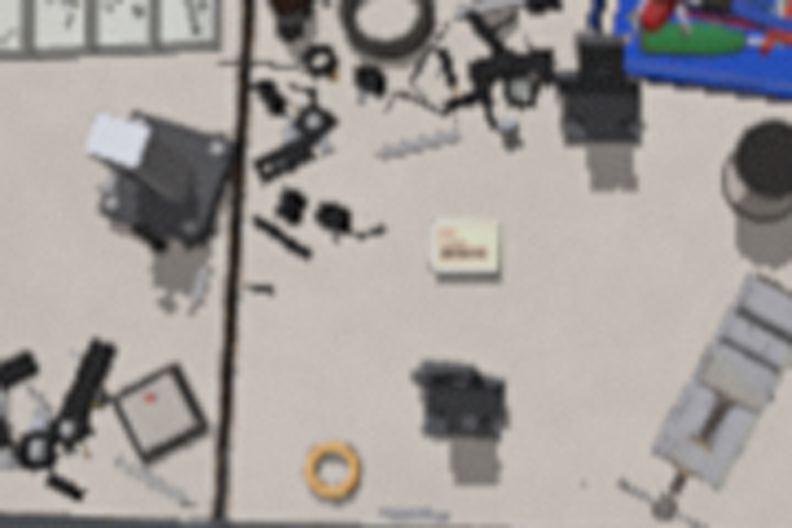

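```bash
cat > fit.py <<'E'
from h import *
import itertools
from scipy.optimize import minimize
def box(x0,x1,y0,y1,z0,z1): return np.array(list(itertools.product((x0,x1),(y0,y1),(z0,z1))))/1000.
BR=[box(-44,4,-30,30,0,8),box(-4,4,-30,36,0,60),box(-4,4,-18,-5.5,60,168),box(-4,4,-18,18,97,168),box(-4,4,5.5,18,71,168)]
HB=[box(-44,4,-30,30,0,8),box(-4,4,-30,36,0,60),box(-4,4,-18,18,60,168)]
def cyl(x0,x1,rad,cx,cz):
    a=np.linspace(0,2*np.pi,24,endpoint=False)
    return np.array([[x,rad*np.cos(t),cz+rad*np.sin(t)] for x in (x0,x1) for t in a])/1000.
def ST(h=150): return [box(-42,42,-42,42,0,28),box(-15,15,-20,20,28,168),cyl(-36,-31,9,0,h),cyl(-31,-17,4,0,h)]
BX=[box(-20,20,-26,26,0,19)]
def world(P,x,y,yaw,z=0):
    c,s=np.cos(yaw),np.sin(yaw);R=np.array([[c,-s,0],[s,c,0],[0,0,1]])
    return P@R.T+[x,y,z]
S=4
def render(c,model,p):
    m=np.zeros((420*S,560*S),np.uint8)
    for B in model:
        q=proj(c,world(B,*p))
        cv2.fillConvexPoly(m,cv2.convexHull(((q+0.5)*S).astype(np.int32)),1)
    return cv2.resize(m.astype(np.float32),(560,420),interpolation=cv2.INTER_AREA)
def fit(cs,masks,model,p0,tweak=True):
    def cost(p):
        p=np.array([p[0]/100,p[1]/100,p[2]/10]); e=0
        for c,m in zip(cs,masks):
            R=render(c,model,p); e+=np.abs(R-m).sum()/m.sum()
        return e
    best=None
    s=minimize(cost,[p0[0]*100,p0[1]*100,p0[2]*10],method='Nelder-Mead',options=dict(initial_simplex=np.array([[p0[0]*100+a,p0[1]*100+b,p0[2]*10+d] for a,b,d in [(0,0,0),(1.5,0,0),(0,1.5,0),(0,0,2)]]),xatol=1e-3,fatol=1e-4,maxiter=200))
    return np.array([s.x[0]/100,s.x[1]/100,s.x[2]/10]),s.fun
def overlay(c,model,p,col=(255,0,0),img=None):
    img=img if img is not None else c['pixels'].copy()
    return img
E
python3 - <<'E'
from fit import *
import pickle
c=pickle.load(open('c.pkl','rb'))
cs=[];M={}
for n in ['scene','top']:
    k=imaging.capture(n);cs.append(k)
    for q in ['slot_bracket','stand','hole_bracket_tab','small_box']:
        M.setdefault(q,[]).append([(d['mask'],d['centre']) for d in imaging.regions_of(q,k)])
pickle.dump((cs,M),open('d.pkl','wb'))
guess={'slot_bracket':(np.array([221,236]),np.array([252,240])),'stand':(np.array([196,186]),np.array([185,189])),'hole_bracket_tab':(np.array([298,203]),np.array([287,170])),'small_box':(np.array([243,229]),np.array([255,208]))}
for q,mod in [('slot_bracket',BR),('stand',ST()),('hole_bracket_tab',HB),('small_box',BX)]:
    ms=[]
    for L,g in zip(M[q],guess[q]):
        print(q,[np.round(x[1]).tolist() for x in L])
        x=min(L,key=lambda x:np.linalg.norm(x[1]-g)); ms.append(x[0].astype(np.float32))
    o=onz(cs[1],guess[q][1],0.05)
    for yaw in ([0,-0.7,0.7,-1.5,] if q=='stand' else [0]):
        p,f=fit(cs,ms,mod,(o[0],o[1],yaw)); print('  ',p.round(4),np.degrees(p[2]).round(1),round(f,3))
        p1=[fit([cs[i]],[ms[i]],mod,p) for i in (0,1)]; print('   single',[(a.round(4).tolist(),round(b,3)) for a,b in p1])
    
print([(-(np.array(k['view'])[:3,:3]).T@np.array(k['view'])[:3,3]).round(3) for k in cs])
E
```

```text
slot_bracket [[403.0, 302.0], [218.0, 234.0]]
slot_bracket [[251.0, 240.0], [403.0, 235.0], [376.0, 221.0]]
   [ 0.4371 -0.0156 -0.1172] -6.7 0.401
   single [([0.4378, -0.0158, -0.1158], np.float64(0.11)), ([0.4372, -0.0154, -0.1548], np.float64(0.283))]
stand [[196.0, 187.0]]
stand [[187.0, 192.0], [289.0, 174.0]]
   [ 0.589   0.2176 -0.2581] -14.8 0.227
   single [([0.5901, 0.2195, -0.3081], np.float64(0.152)), ([0.5892, 0.2176, -0.2768], np.float64(0.071))]
   [ 0.5895  0.2182 -0.2608] -14.9 0.227
   single [([0.5892, 0.2183, -0.2929], np.float64(0.15)), ([0.5896, 0.2175, -0.2564], np.float64(0.071))]
   [0.5896 0.2183 1.2524] 71.8 0.263
   single [([0.5885, 0.219, 1.0581], np.float64(0.163)), ([0.5894, 0.2184, 1.2786], np.float64(0.083))]
   [ 0.5895  0.2178 -1.8647] -106.8 0.287
   single [([0.5898, 0.22, -2.0824], np.float64(0.166)), ([0.5894, 0.2177, -1.8627], np.float64(0.105))]
hole_bracket_tab [[301.0, 205.0]]
hole_bracket_tab [[288.0, 170.0]]
   [ 0.6672 -0.1137 -0.0601] -3.4 0.227
   single [([0.6684, -0.1128, -0.0008], np.float64(0.072)), ([0.6672, -0.1137, -0.0601], np.float64(0.154))]
small_box [[246.0, 232.0]]
small_box [[255.0, 209.0]]
   [ 0.5431 -0.0124  0.0312] 1.8 0.527
   single [([0.5431, -0.0124, 0.0312], np.float64(0.273)), ([0.5431, -0.0135, -0.0059], np.float64(0.237))]
[array([-0.421, -0.829,  0.727]), array([ 0.344, -0.133,  1.399])]
```

```bash
cat > ov.py <<'E'
from fit import *
from scipy.spatial import ConvexHull
def ovl(c,items,roi,s,name):
    y0,y1,x0,x1=roi
    img=cv2.resize(cv2.cvtColor(c['pixels'],cv2.COLOR_RGB2BGR)[y0:y1,x0:x1],None,fx=s,fy=s,interpolation=cv2.INTER_CUBIC)
    for model,p,col in items:
        for B in model:
            q=(proj(c,world(B,*p))+0.5-[x0,y0])*s
            if len(B)==8:
                for a in range(8):
                    for b in (1,2,4):
                        if a<a^b: cv2.line(img,tuple(int(v) for v in q[a]),tuple(int(v) for v in q[a^b]),col,1,cv2.LINE_AA)
            else:
                for h in (q[:24],q[24:]): cv2.polylines(img,[h.astype(np.int32)],True,col,1,cv2.LINE_AA)
    cv2.imwrite('pics/'+name,img)
E
python3 - <<'E'
from ov import *
import pickle
cs,M=pickle.load(open('d.pkl','rb'))
bp=(0.4375,-0.0156,-0.117);sp=(0.5893,0.218,-0.265)
its=[(BR,bp,(0,0,255)),(ST(),sp,(0,255,0))]
ovl(cs[0],its,(140,265,170,260),6.5 if 0 else 4.8,'o1.png')
ovl(cs[0],its,(180,260,195,245),7.5,'o1b.png')
ovl(cs[0],its,(140,215,170,225),8,'o1s.png')
ovl(cs[1],its,(155,265,160,280),5.4,'o2.png')
E
```

```text
(no output)
```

View pics/o1b.png

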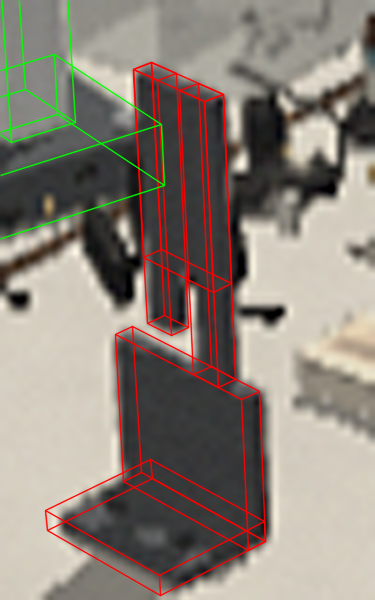

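View pics/o1s.png

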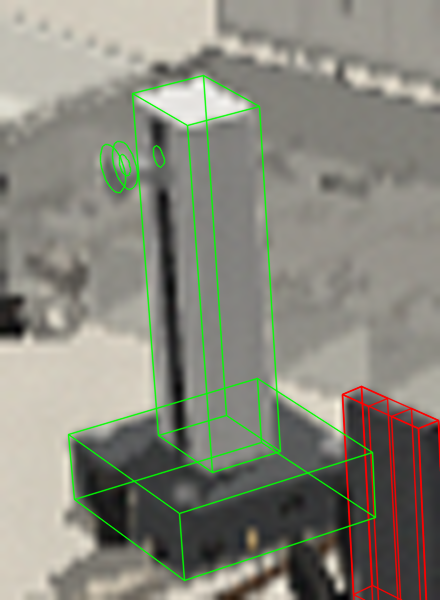

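View pics/o2.png

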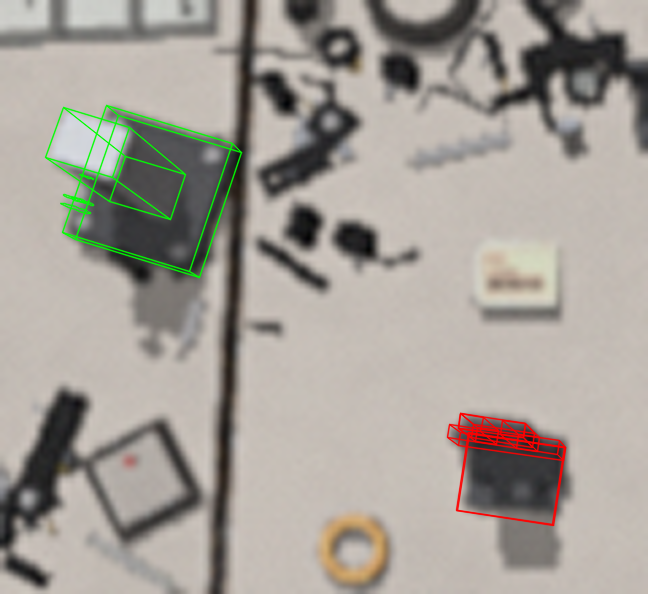

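Candidates (scene pixels): the dark slotted bracket at (220,235), the dark hole bracket at (298,203), the turquoise look-alike at (371,281) and the red one at (402,297). I choose the dark one at (220,235), because the crop shows its J slot opening on the left (+y) edge. The stand's pin head is at about (185,160).

Request:
apply_moves(
  xyz=[
    [-0.005, 0, 0],
    [-0.005, 0, 0],
    [-0.005, 0, 0],
    [-0.005, 0, 0],
    [-0.005, 0, 0],
    [-0.005, 0, 0],
    [-0.005, 0, 0],
    [-0.005, 0, 0],
    [0, 0, 0],
  ],
  twist=[8.1, 8.1, 8.1, 8.1, 8.1, 8.1, 8.1, 8.1, 7.8],
  claw=[1, 1, 1, 1, 1, 1, 1, 1, 1],
)

```text
time_s: 2.2
tcp_pos: [0.2547, 0.5706, 0.2778]
ee_rot: [[-0.0, -0.986, 0.167], [-0.001, 0.167, 0.986], [-1.0, -0.0, -0.001]]
wrist_force: [-0.1, 0.1, -0.1]
gripper_width: 1.001
```

```bash
cat >> h.py <<'E'
def delta(target,yaw):
    """needed shift in current tool axes to reach world target; twist deg to bring tool y to angle yaw (deg)"""
    s=r.sense();R=s['ee_rot'];d=R.T@(np.array(target)-s['tcp_pos'])
    cur=np.degrees(np.arctan2(R[1,1],R[0,1]));t=-((yaw-cur+180)%360-180)
    print('t',round(s['time_s'],2),'tcp',s['tcp_pos'].round(4),'yawy',round(cur,2),'down',R[:,0].round(3),'delta',d.round(4),'twist',round(t,2),'F',s['wrist_force'].round(2),'w',round(s['gripper_width'],3))
E
python3 - <<'E'
from h import *
delta([0.438,-0.018,0.25],173.3)
E
```

```text
t 2.2 tcp [0.2547 0.5706 0.2778] yawy 170.39 down [-0.    -0.001 -1.   ] delta [ 0.0283 -0.279  -0.5497] twist -2.91 F [-0.12  0.06 -0.08] w 1.001
```

Request:
apply_moves(
  xyz=[
    [0, -0.023, -0.044],
    [0, -0.023, -0.044],
    [0, -0.023, -0.044],
    [0, -0.023, -0.044],
    [0, -0.023, -0.044],
    [0, -0.023, -0.044],
    [0, -0.023, -0.044],
    [0, -0.023, -0.044],
    [0, -0.023, -0.044],
    [0, -0.023, -0.044],
    [0, -0.023, -0.044],
    [0, -0.023, -0.044],
  ],
  twist=[0, 0, 0, 0, 0, 0, 0, 0, 0, 0, 0, 0],
  claw=[1, 1, 1, 1, 1, 1, 1, 1, 1, 1, 1, 1],
)

```text
time_s: 3.4
tcp_pos: [0.4383, 0.0013, 0.2791]
ee_rot: [[0.009, -0.988, 0.156], [0.004, 0.156, 0.988], [-1.0, -0.008, 0.005]]
wrist_force: [1.4, 0.8, 0.6]
gripper_width: 1.001
```

Run:
```python
from h import *
delta([0.438,-0.018,0.25],173.3)
```

```text
t 3.4 tcp [0.4383 0.0013 0.2791] yawy 171.0 down [ 0.009  0.004 -1.   ] delta [ 0.0291 -0.0025 -0.0193] twist -2.3 F [1.42 0.83 0.61] w 1.001
```

Request:
apply_moves(
  xyz=[
    [0.005, -0.002, -0.015],
    [0.01, 0, -0.003],
    [0, 0, 0],
    [0, 0, 0],
  ],
  twist=[-2.3, 0, 0, 0],
  claw=[1, 1, 1, 1],
)

```text
time_s: 3.8
tcp_pos: [0.4384, -0.0219, 0.2636]
ee_rot: [[0.01, -0.992, 0.126], [0.003, 0.126, 0.992], [-1.0, -0.009, 0.005]]
wrist_force: [0.9, 0.3, 0.2]
gripper_width: 0.996
```

Run:
```python
from h import *
delta([0.438,-0.018,0.145],173.3)
c=imaging.capture('scene');save('s1.png',c['pixels'][150:280,150:310],4.5)
```

```text
t 3.8 tcp [ 0.4384 -0.0219  0.2636] yawy 172.76 down [ 0.01   0.003 -1.   ] delta [0.1186 0.002  0.0032] twist -0.54 F [0.94 0.29 0.23] w 0.996
```

View pics/s1.png

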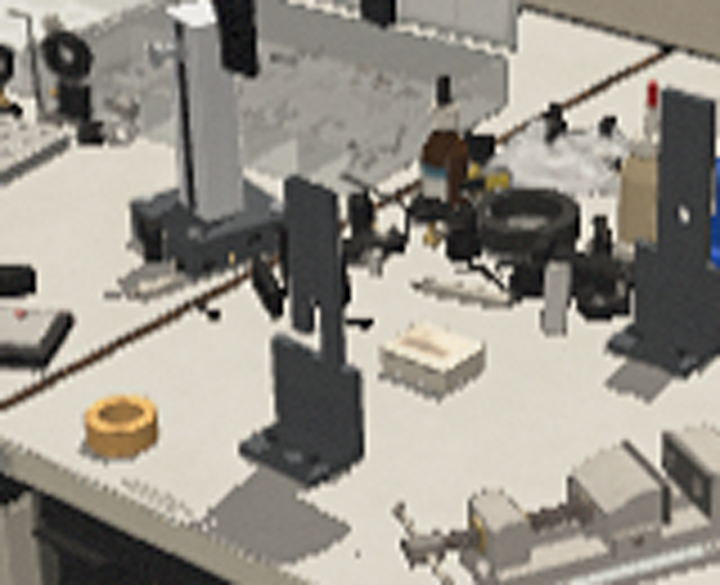

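Request:
apply_moves(
  xyz=[
    [0.01, 0, 0.001],
    [0.015, 0, 0.001],
    [0.015, 0, 0],
    [0.015, 0.001, 0],
    [0.015, 0, 0],
    [0.015, 0.001, 0],
    [0.015, 0, 0],
    [0.01, 0, 0],
    [0.005, 0, 0],
    [0.002, 0, 0],
    [0, 0, 0],
  ],
  twist=[-0.5, 0, 0, 0, 0, 0, 0, 0, 0, 0, 0],
  claw=[1, 1, 1, 1, 1, 1, 1, 1, 1, 1, 1],
)

```text
time_s: 4.95
tcp_pos: [0.4376, -0.0084, 0.1396]
ee_rot: [[0.012, -0.995, 0.096], [0.006, 0.096, 0.995], [-1.0, -0.012, 0.007]]
wrist_force: [-0.1, 0.6, 0.0]
gripper_width: 0.999
```

Run:
```python
from h import *
delta([0.438,-0.018,0.145],173.3)
c=imaging.capture('scene');save('s2.png',c['pixels'][150:280,170:270],5.5)
c=imaging.capture('top');save('s2t.png',c['pixels'][150:280,160:310],5)
```

```text
t 4.95 tcp [ 0.4376 -0.0084  0.1396] yawy 174.5 down [ 0.012  0.006 -1.   ] delta [-0.0055 -0.0014 -0.0095] twist 1.2 F [-0.1   0.62  0.  ] w 0.999
```

View pics/s2.png

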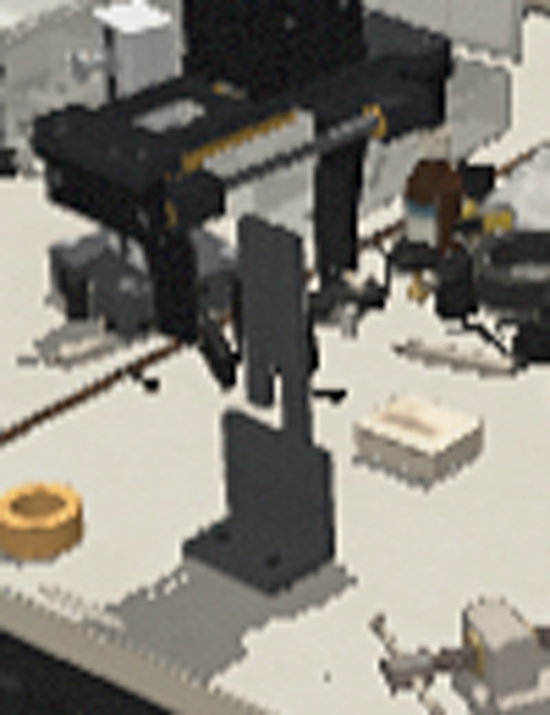

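View pics/s2t.png

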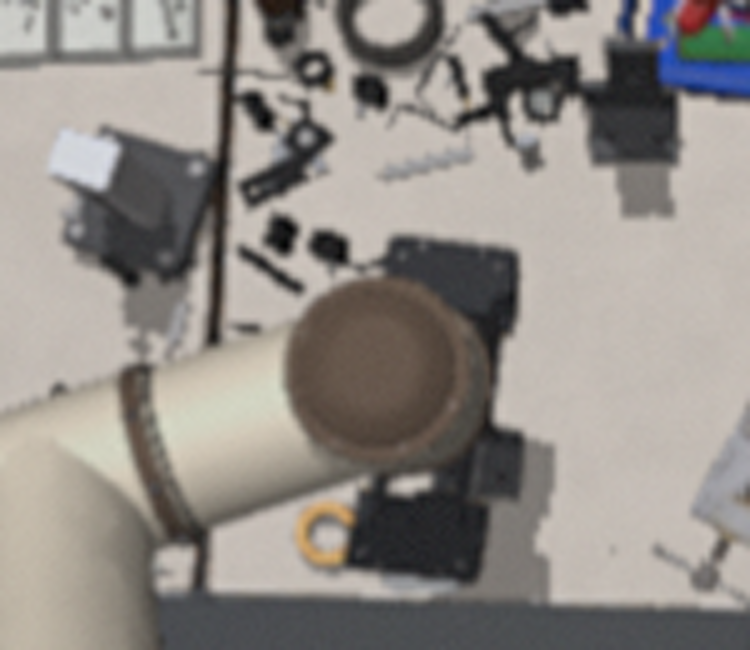

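Request:
apply_moves(
  xyz=[
    [0, 0, 0],
    [0, 0, 0],
    [0, 0, 0],
  ],
  twist=[0, 0, 0],
  claw=[1, 1, 1],
)

```text
time_s: 5.35
tcp_pos: [0.4387, -0.0083, 0.1413]
ee_rot: [[0.016, -0.995, 0.096], [0.007, 0.096, 0.995], [-1.0, -0.015, 0.008]]
wrist_force: [-0.3, -0.8, 0.0]
gripper_width: 0.999
```

Request:
apply_moves(
  xyz=[
    [-0.005, -0.0015, -0.009],
  ],
  twist=[1.2],
  claw=[1],
)

```text
time_s: 5.45
tcp_pos: [0.4391, -0.0173, 0.1462]
ee_rot: [[0.015, -0.993, 0.117], [0.007, 0.117, 0.993], [-1.0, -0.015, 0.009]]
wrist_force: [-0.5, 0.6, 0.9]
gripper_width: 1.002
```

Request:
apply_moves(
  xyz=[
    [0, 0, 0],
  ],
  twist=[0],
  claw=[1],
)

```text
time_s: 5.55
tcp_pos: [0.4395, -0.018, 0.147]
ee_rot: [[0.017, -0.993, 0.118], [0.007, 0.118, 0.993], [-1.0, -0.016, 0.009]]
wrist_force: [-0.9, 0.0, 1.0]
gripper_width: 1.003
```

Run:
```python
from h import *
delta([0.438,-0.018,0.145],173.3)
```

```text
t 5.55 tcp [ 0.4395 -0.018   0.147 ] yawy 173.21 down [ 0.017  0.007 -1.   ] delta [ 0.002   0.0016 -0.0002] twist -0.09 F [-0.85  0.03  0.96] w 1.003
```

Request:
apply_moves(
  xyz=[
    [0.0025, 0.0015, 0],
    [0.0005, 0, 0],
    [0.0005, 0, 0],
  ],
  twist=[0, 0, 0],
  claw=[0.3, 0.1, 0],
)

```text
time_s: 5.85
tcp_pos: [0.438, -0.0184, 0.1435]
ee_rot: [[0.018, -0.993, 0.12], [0.007, 0.12, 0.993], [-1.0, -0.017, 0.009]]
wrist_force: [-0.8, -0.0, 0.2]
gripper_width: 0.811
```

Request:
apply_moves(
  xyz=[
    [0, 0, 0],
    [0, 0, 0],
    [0, 0, 0],
  ],
  twist=[0, 0, 0],
  claw=[0, 0, 0],
)

```text
time_s: 6.15
tcp_pos: [0.4378, -0.0183, 0.1431]
ee_rot: [[0.017, -0.993, 0.119], [0.007, 0.12, 0.993], [-1.0, -0.016, 0.009]]
wrist_force: [-0.1, -0.6, -0.5]
gripper_width: 0.54
```

Request:
apply_moves(
  xyz=[
    [0, 0, 0],
    [0, 0, 0],
    [0, 0, 0],
    [0, 0, 0],
  ],
  twist=[0, 0, 0, 0],
  claw=[0, 0, 0, 0],
)

```text
time_s: 6.55
tcp_pos: [0.4379, -0.0181, 0.1431]
ee_rot: [[0.017, -0.993, 0.119], [0.007, 0.119, 0.993], [-1.0, -0.016, 0.009]]
wrist_force: [0.8, -0.5, 0.4]
gripper_width: 0.175
```

Request:
apply_moves(
  xyz=[
    [0, 0, 0],
    [0, 0, 0],
    [0, 0, 0],
  ],
  twist=[0, 0, 0],
  claw=[0, 0, 0],
)

```text
time_s: 6.85
tcp_pos: [0.4368, -0.0182, 0.1434]
ee_rot: [[0.014, -0.993, 0.119], [0.007, 0.12, 0.993], [-1.0, -0.013, 0.009]]
wrist_force: [-0.4, 0.8, 2.1]
gripper_width: 0.09
```

Request:
apply_moves(
  xyz=[
    [-0.005, 0, 0],
    [-0.015, 0, 0],
    [-0.015, 0, 0],
    [-0.015, 0, 0],
    [-0.015, 0, 0],
    [-0.005, 0, 0],
  ],
  twist=[0, 0, 0, 0, 0, 0],
  claw=[0, 0, 0, 0, 0, 0],
)

```text
time_s: 7.45
tcp_pos: [0.4346, -0.0191, 0.2135]
ee_rot: [[0.011, -0.993, 0.121], [0.007, 0.121, 0.993], [-1.0, -0.01, 0.008]]
wrist_force: [0.9, 0.9, -1.9]
gripper_width: 0.092
```

Run:
```python
from h import *
delta([0.520,0.135,0.213],164.8)
```

```text
t 7.45 tcp [ 0.4346 -0.0191  0.2135] yawy 173.07 down [ 0.011  0.007 -1.   ] delta [ 0.0024 -0.0662  0.1633] twist 8.27 F [ 0.93  0.89 -1.87] w 0.092
```

Request:
apply_moves(
  xyz=[
    [0, -0.004, 0.01],
    [0, -0.008, 0.02],
    [0, -0.008, 0.02],
    [0, -0.008, 0.02],
    [0, -0.008, 0.02],
    [0, -0.008, 0.02],
    [0, -0.004, 0.01],
  ],
  twist=[2, 2, 2, 2, 0, 0, 0],
  claw=[0, 0, 0, 0, 0, 0, 0],
)

```text
time_s: 8.15
tcp_pos: [0.5074, 0.0897, 0.2118]
ee_rot: [[0.008, -0.964, 0.268], [0.007, 0.268, 0.963], [-1.0, -0.005, 0.009]]
wrist_force: [0.3, -0.7, -2.0]
gripper_width: 0.089
```

Run:
```python
from h import *
delta([0.520,0.135,0.213],164.8)
```

```text
t 8.15 tcp [0.5074 0.0897 0.2118] yawy 164.48 down [ 0.008  0.007 -1.   ] delta [-0.0008 -0.0001  0.047 ] twist -0.32 F [ 0.32 -0.74 -1.97] w 0.089
```

Request:
apply_moves(
  xyz=[
    [0, 0, 0.015],
    [0, 0, 0.02],
    [0, 0, 0.006],
    [0, 0, 0],
  ],
  twist=[0, 0, 0, 0],
  claw=[0, 0, 0, 0],
)

```text
time_s: 8.55
tcp_pos: [0.5183, 0.1325, 0.2103]
ee_rot: [[0.004, -0.964, 0.268], [0.006, 0.268, 0.964], [-1.0, -0.003, 0.007]]
wrist_force: [0.5, -0.8, -2.4]
gripper_width: 0.087
```

Run:
```python
from ov import *
import pickle
delta([0.520,0.135,0.213],164.8)
cs=[imaging.capture('scene'),imaging.capture('top')]
s=r.sense();pickle.dump((cs,s),open('e.pkl','wb'))
t=s['tcp_pos'];z=t[2]-0.1434;yaw=np.arctan2(s['ee_rot'][1,1],s['ee_rot'][0,1])-np.pi
its=[(BR,(t[0],t[1],yaw,z),(0,0,255)),(ST(),(0.5893,0.218,-0.265),(0,255,0))]
ovl(cs[0],its,(130,240,160,250),6.5,'p1.png')
ovl(cs[1],its,(150,240,160,260),7,'p2.png')
```

```text
t 8.55 tcp [0.5183 0.1325 0.2103] yawy 164.48 down [ 0.004  0.006 -1.   ] delta [-0.0027 -0.0009  0.0029] twist -0.32 F [ 0.48 -0.77 -2.43] w 0.087
```

View pics/p1.png

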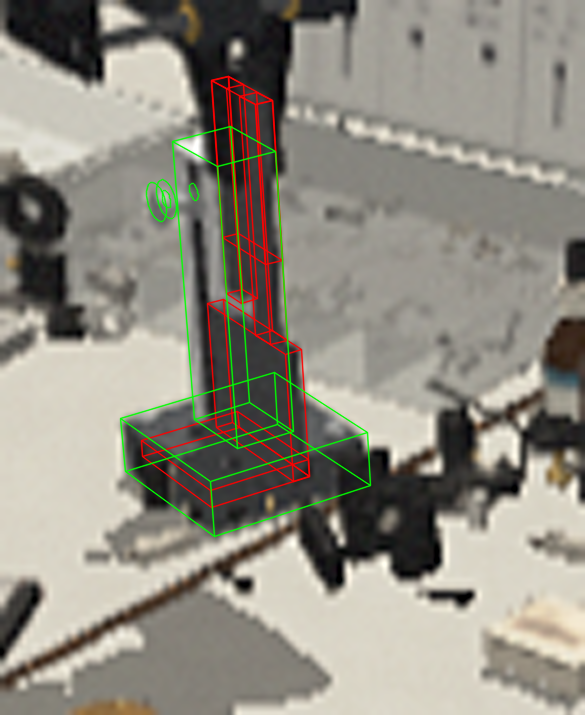

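View pics/p2.png

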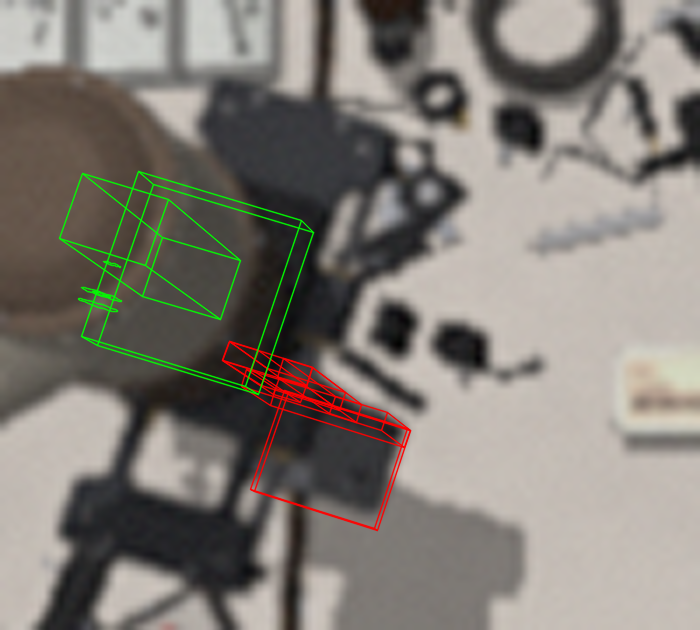

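```bash
sed -i 's/box(-44,4,-30,30,0,8)/box(-40,4,-30,30,0,8)/g' fit.py
python3 - <<'E'
from fit import *
import pickle
cs,M=pickle.load(open('d.pkl','rb'))
g={'slot_bracket':((221,236),(252,240)),'stand':((196,186),(185,189)),'hole_bracket_tab':((298,203),(287,170))}
for q,mod,p0 in [('slot_bracket',BR,(.437,-.017,-.117)),('stand',ST(),(.589,.218,-.265)),('hole_bracket_tab',HB,(.667,-.1137,-.06))]:
    ms=[min(L,key=lambda x:np.linalg.norm(np.array(x[1])-gg))[0] for L,gg in zip(M[q],g[q])]
    for i in (0,1):
        c=cs[i]; m=ms[i].astype(np.float32)
        # refine mask w/ gray threshold for brackets
        if q!='stand':
            gray=c['pixels'].astype(float).mean(2); k=cv2.dilate(ms[i].astype(np.uint8),np.ones((5,5)))
            m2=np.clip((170-gray)/(170-55),0,1)*k
            print(q,i,'thr',fit([c],[m2.astype(np.float32)],mod,p0))
        print(q,i,'net',fit([c],[m],mod,p0))
    def cost2(p):
        e=0
        for i in (0,1): e+=0
    # joint fit w/ per-camera shift
    def cost(v):
        p=(v[0]/100,v[1]/100,v[2]/10);e=0
        for i in (0,1):
            R=render(cs[i],mod,p);R=cv2.warpAffine(R,np.float32([[1,0,v[3+2*i]],[0,1,v[4+2*i]]]),(560,420))
            e+=np.abs(R-ms[i]).sum()/ms[i].sum()
        return e+0.01*np.sum(np.array(v[3:])**2)
    best=minimize(cost,[p0[0]*100,p0[1]*100,p0[2]*10,0,0,0,0],method='Powell',options=dict(maxiter=6)); print(q,'shift',best.x.round(3),best.fun)
E
```

```text
slot_bracket 0 thr (array([ 0.43608716, -0.01849875, -0.09301437]), np.float64(0.148100346326828))
slot_bracket 0 net (array([ 0.43596329, -0.01719683, -0.13129152]), np.float64(0.08677482604980469))
slot_bracket 1 thr (array([ 0.43686509, -0.01799491, -0.08115159]), np.float64(0.1622283011674881))
slot_bracket 1 net (array([ 0.43638408, -0.0160338 , -0.16147417]), np.float64(0.19763512909412384))
slot_bracket shift [43.695 -1.645 -1.216 -0.     0.    -0.    -0.   ] 0.29062880832792337
stand 0 net (array([ 0.5890523 ,  0.21871035, -0.32600934]), np.float64(0.15200482308864594))
stand 1 net (array([ 0.58919149,  0.2175686 , -0.26363206]), np.float64(0.07132256031036377))
stand shift [58.934 21.791 -2.654 -0.    -0.    -0.    -0.   ] 0.22831666720624177
hole_bracket_tab 0 thr (array([ 0.66879703, -0.11222535,  0.16706206]), np.float64(0.1817186325788498))
hole_bracket_tab 0 net (array([ 0.66554108, -0.11428727, -0.03955164]), np.float64(0.0634671151638031))
hole_bracket_tab 1 thr (array([ 0.66789277, -0.11376956,  0.05729362]), np.float64(0.16603106260299683))
hole_bracket_tab 1 net (array([ 0.66613468, -0.11389517,  0.00211618]), np.float64(0.09805195033550262))
hole_bracket_tab shift [ 66.612 -11.435  -0.398   0.     -0.      0.     -0.   ] 0.16820599613152803
```

Request:
apply_moves(
  xyz=[
    [0, -0.008, 0.012],
    [0, -0.009, 0.014],
    [0, -0.004, 0.013],
    [0, 0, 0],
  ],
  twist=[-0.3, 0, 0, 0],
  claw=[0, 0, 0, 0],
)

```text
time_s: 9.05
tcp_pos: [0.5506, 0.1643, 0.2116]
ee_rot: [[0.006, -0.964, 0.265], [0.007, 0.265, 0.964], [-1.0, -0.004, 0.008]]
wrist_force: [0.2, -0.0, -1.3]
gripper_width: 0.091
```

```bash
cat >> h.py <<'E'
PIN=np.array([0.5660,0.2245,0.15]); YAW=-0.265
SR=np.array([[np.cos(YAW),-np.sin(YAW),0],[np.sin(YAW),np.cos(YAW),0],[0,0,1]])
def seat(ty=None,tx=0.0,tbz=None):
    s=r.sense();R=s['ee_rot'];S=s['tcp_pos']+R[:,0]*0.0504
    q=SR.T@(S-PIN); bz=s['tcp_pos'][2]-0.1434
    cur=np.degrees(np.arctan2(R[1,1],R[0,1]))-180-np.degrees(YAW)
    print('t',round(s['time_s'],2),'seat in pin frame mm',(q*1000).round(1),'bz',round(bz*1000,1),'yaw err',round(cur,2),'down(pin frame)',(SR.T@R[:,0]).round(3),'F(pin frame)',(SR.T@s['wrist_force']).round(2),'M',s['moment'].round(2),'w',round(s['gripper_width'],3))
    if ty is not None:
        print(' tool delta mm',(R.T@SR@np.array([tx-q[0],ty-q[1],0 if tbz is None else tbz-bz])*1000).round(1))
E
python3 - <<'E'
from ov import *
seat(-0.060)
c=imaging.capture('scene');s=r.sense();t=s['tcp_pos']+s['ee_rot'][:,0]*.05;z=s['tcp_pos'][2]-0.1434;yaw=np.arctan2(s['ee_rot'][1,1],s['ee_rot'][0,1])-np.pi
ovl(c,[],(140,225,165,245),7,'q1.png')
its=[(BR,(t[0],t[1],yaw,z),(0,0,255)),(ST(),(0.5892,0.2182,-0.265),(0,255,0))]
ovl(c,its,(140,225,165,245),7,'q1o.png')
E
```

```text
t 9.05 seat in pin frame mm [  1.1 -61.8  11.2] bz 68.2 yaw err -0.16 down(pin frame) [ 0.004  0.008 -1.   ] F(pin frame) [ 0.16  0.02 -1.26] M [ 0.12 -0.03  0.06] w 0.091
 tool delta mm [0.  1.1 1.8]
```

View pics/q1.png

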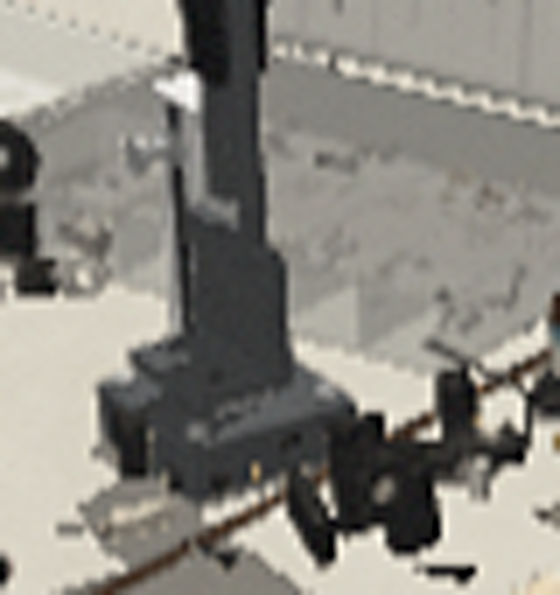

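View pics/q1o.png

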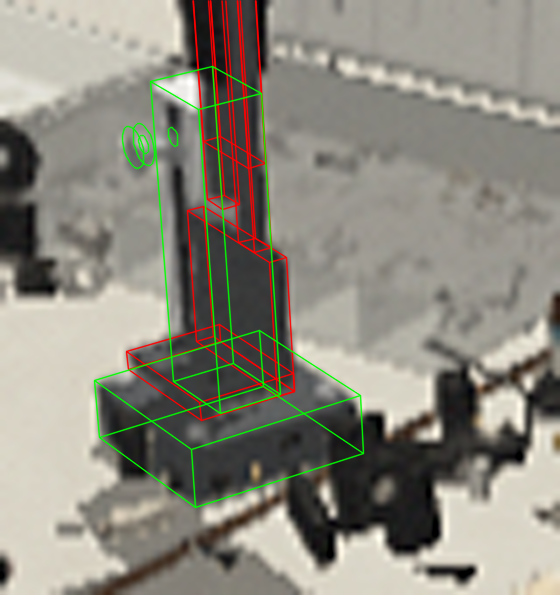

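Run:
```python
from ov import *
import pickle
cs,M=pickle.load(open('d.pkl','rb'))
its=[(ST(),(0.5892,0.2182,-0.265),(0,255,0))]
for i,(roi,s) in enumerate([((142,222,175,225),7.4),((170,215,165,210),12)]):
    ovl(cs[i],[],roi,s,f'u{i}.png');ovl(cs[i],its,roi,s,f'v{i}.png')
    a=cv2.imread(f'pics/u{i}.png');b=cv2.imread(f'pics/v{i}.png')
    w=np.hstack([a,b]);f=min(1,800/w.shape[1]);cv2.imwrite(f'pics/w{i}.png',cv2.resize(w,None,fx=f,fy=f))
```

```text
(no output)
```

View pics/w0.png

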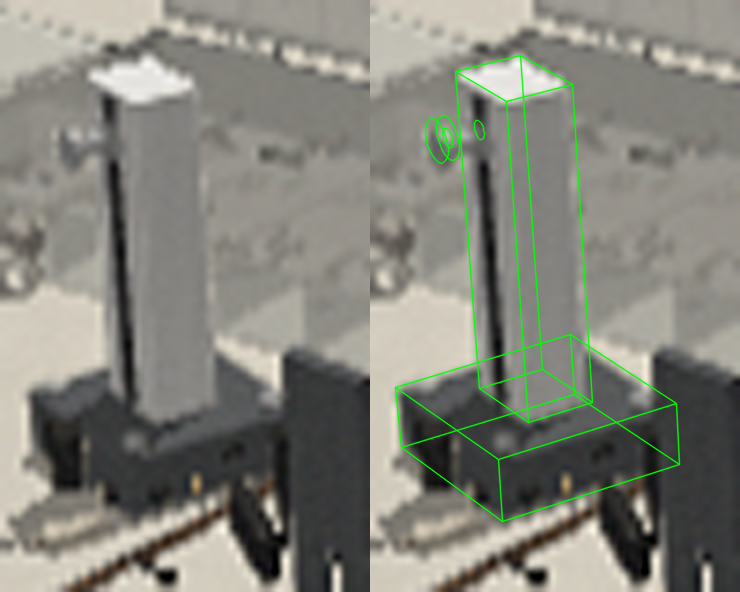

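View pics/w1.png

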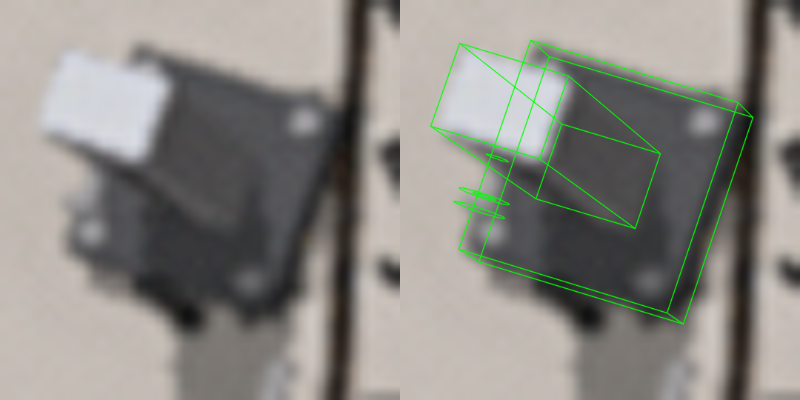

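Request:
apply_moves(
  xyz=[
    [0, 0.001, 0.008],
    [0, 0, 0.01],
    [0, 0, 0.01],
    [0, 0, 0.006],
    [0, 0, 0],
  ],
  twist=[-0.2, 0, 0, 0, 0],
  claw=[0, 0, 0, 0, 0],
)

```text
time_s: 9.6
tcp_pos: [0.5576, 0.1991, 0.2116]
ee_rot: [[0.004, -0.965, 0.261], [0.006, 0.261, 0.965], [-1.0, -0.002, 0.007]]
wrist_force: [0.2, -0.9, -2.5]
gripper_width: 0.089
```

```bash
cat > look.py <<'E'
from ov import *
import sys
def look(tag,roi=(140,225,165,245),s=7):
    c=imaging.capture('scene');q=r.sense();t=q['tcp_pos']+q['ee_rot'][:,0]*.05;z=q['tcp_pos'][2]-0.1434;yaw=np.arctan2(q['ee_rot'][1,1],q['ee_rot'][0,1])-np.pi
    its=[(BR,(t[0],t[1],yaw,z),(0,0,255)),(ST(),(0.5892,0.2182,-0.265),(0,255,0))]
    ovl(c,[],roi,s,'a.png');ovl(c,its,roi,s,'b.png')
    w=np.hstack([cv2.imread('pics/a.png'),cv2.imread('pics/b.png')]);f=min(1,800/w.shape[1],600/w.shape[0]);cv2.imwrite(f'pics/{tag}.png',cv2.resize(w,None,fx=f,fy=f,interpolation=cv2.INTER_AREA))
E
python3 - <<'E'
from look import *
seat(-0.027)
look('x1',(140,200,170,220),8)
E
```

```text
t 9.6 seat in pin frame mm [ -1.3 -26.4  11.2] bz 68.2 yaw err 0.03 down(pin frame) [ 0.002  0.007 -1.   ] F(pin frame) [ 0.39 -0.8  -2.55] M [ 0.07 -0.01  0.02] w 0.089
 tool delta mm [-0.  -1.3 -0.6]
```

View pics/x1.png

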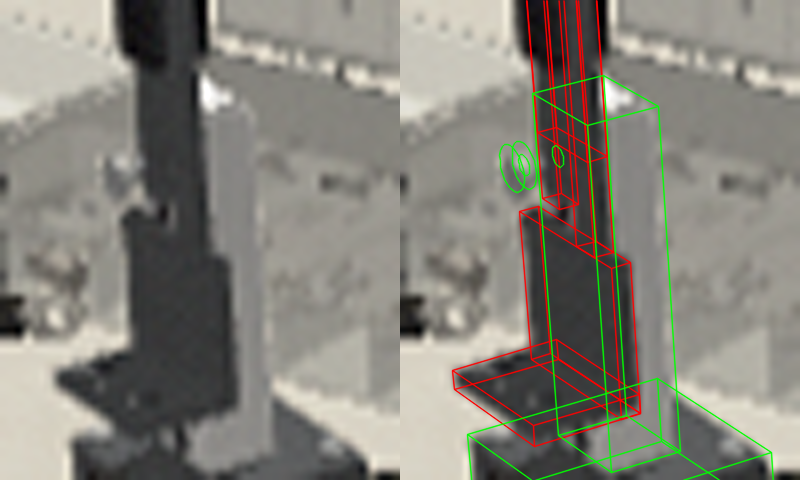

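Request:
apply_moves(
  xyz=[
    [-0.003, -0.002, -0.0005],
    [-0.003, 0, 0],
    [0, 0, 0],
  ],
  twist=[0, 0, 0],
  claw=[0, 0, 0],
)

```text
time_s: 9.95
tcp_pos: [0.5591, 0.1971, 0.2182]
ee_rot: [[0.003, -0.965, 0.262], [0.005, 0.262, 0.965], [-1.0, -0.002, 0.006]]
wrist_force: [-0.4, 0.1, -2.0]
gripper_width: 0.084
```

Run:
```python
from look import *
seat(-0.027)
```

```text
t 9.95 seat in pin frame mm [  0.6 -27.9  17.8] bz 74.8 yaw err 0.0 down(pin frame) [ 0.002  0.006 -1.   ] F(pin frame) [-0.36 -0.02 -2.03] M [ 0.05 -0.1   0.01] w 0.084
 tool delta mm [0.  0.6 0.9]
```

Request:
apply_moves(
  xyz=[
    [-0.001, 0, 0.0005],
    [-0.001, 0, 0],
  ],
  twist=[0, 0],
  claw=[0, 0],
)

```text
time_s: 10.15
tcp_pos: [0.5592, 0.1971, 0.2205]
ee_rot: [[0.003, -0.965, 0.263], [0.005, 0.263, 0.965], [-1.0, -0.002, 0.006]]
wrist_force: [0.9, -0.8, -2.3]
gripper_width: 0.091
```

Request:
apply_moves(
  xyz=[
    [-0.001, 0, 0],
    [-0.001, 0, 0],
  ],
  twist=[0, 0],
  claw=[0, 0],
)

```text
time_s: 10.35
tcp_pos: [0.5591, 0.1969, 0.2227]
ee_rot: [[0.003, -0.965, 0.263], [0.005, 0.263, 0.965], [-1.0, -0.002, 0.006]]
wrist_force: [-0.5, -0.7, -1.5]
gripper_width: 0.09
```

Request:
apply_moves(
  xyz=[
    [-0.001, 0, 0],
    [-0.001, 0, 0],
  ],
  twist=[0, 0],
  claw=[0, 0],
)

```text
time_s: 10.55
tcp_pos: [0.5591, 0.1969, 0.2249]
ee_rot: [[0.003, -0.965, 0.263], [0.005, 0.263, 0.965], [-1.0, -0.002, 0.006]]
wrist_force: [-0.5, 0.4, -2.2]
gripper_width: 0.089
```

Request:
apply_moves(
  xyz=[
    [-0.001, 0, 0],
  ],
  twist=[0],
  claw=[0],
)

```text
time_s: 10.65
tcp_pos: [0.5589, 0.1969, 0.2253]
ee_rot: [[0.003, -0.965, 0.263], [0.006, 0.263, 0.965], [-1.0, -0.001, 0.006]]
wrist_force: [2.6, 0.7, -7.3]
gripper_width: 0.09
```

Request:
apply_moves(
  xyz=[
    [-0.0008, 0, 0],
  ],
  twist=[0],
  claw=[0],
)

```text
time_s: 10.75
tcp_pos: [0.5589, 0.197, 0.2253]
ee_rot: [[0.002, -0.965, 0.263], [0.005, 0.263, 0.965], [-1.0, -0.001, 0.006]]
wrist_force: [2.6, 0.5, -6.7]
gripper_width: 0.091
```

Request:
apply_moves(
  xyz=[
    [-0.0008, 0, 0],
  ],
  twist=[0],
  claw=[0],
)

```text
time_s: 10.85
tcp_pos: [0.5589, 0.197, 0.2253]
ee_rot: [[0.002, -0.965, 0.264], [0.005, 0.264, 0.965], [-1.0, -0.0, 0.005]]
wrist_force: [2.5, -0.2, -6.5]
gripper_width: 0.088
```

Run:
```python
from look import *
seat(-0.027)
look('x2',(145,185,175,205),13)
```

```text
t 10.85 seat in pin frame mm [  0.4 -28.2  24.9] bz 81.9 yaw err -0.1 down(pin frame) [ 0.     0.005 -1.   ] F(pin frame) [ 2.5   0.47 -6.5 ] M [ 0.06 -0.75 -0.11] w 0.088
 tool delta mm [0.  0.4 1.2]
```

View pics/x2.png

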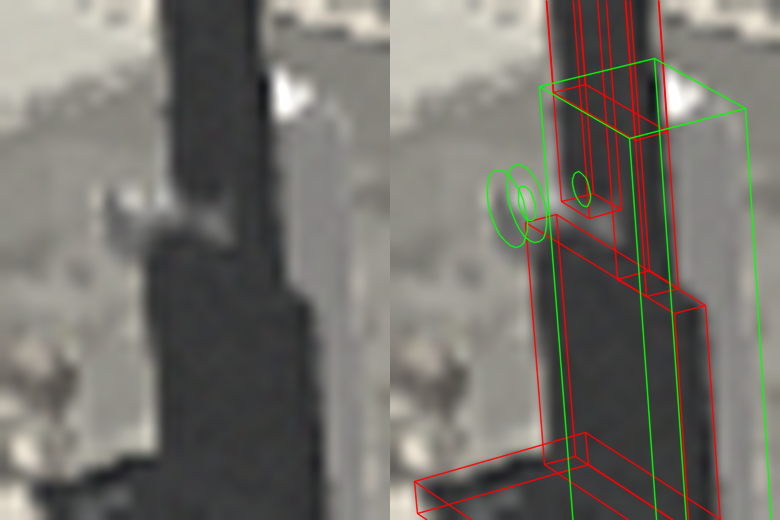

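Run:
```python
from look import *
c=imaging.capture('scene')
P=lambda x,y,z: proj(c,[PIN+SR@np.array([x,y,z])/1000.])[0]
h=P(-9.5,0,-2)
for x in (-3.6,-7,):
  for dz in (-4,-9): print(x,dz,(P(x,8,-2+dz)-h).round(2), 'right end ledge/tab', (P(x,-10,-2+dz)-h).round(2))
print('head',h)
roi=c['pixels'][150:175,178:203]
save('z1.png',roi,24)
print(roi[:,:,1].tolist().__repr__()[:0])
np.set_printoptions(linewidth=200)
print('cols 178..202, rows 150..174');print(roi.mean(2).astype(int))
```

```text
-3.6 -4 [ 0.52 -0.02] right end ledge/tab [3.59 1.84]
-3.6 -9 [0.65 1.56] right end ledge/tab [3.71 3.43]
-7 -4 [-0.5   0.25] right end ledge/tab [2.56 2.11]
-7 -9 [-0.37  1.83] right end ledge/tab [2.68 3.7 ]
head [184.31603163 160.98885997]

cols 178..202, rows 150..174
[[200 197 189 184 181 172 148 151 146 140  66  52  55  55  57  56  51  85 183 131 125 128 127 129 128]
 [185 185 159 144 149 169 157 131 131 143  66  55  54  55  57  60  53  50 249 192 182 131 128 131 130]
 [156 143 138 134 151 133 130 132 133 145  68  58  60  57  58  58  51  46 244 243 220 139 142 128 130]
 [140 132 141 131 133 130 132 133 135 123  61  52  55  55  57  59  53  52 223 224 148 142 159 141 131]
 [132 130 133 131 130 132 133 132 136 119  61  56  55  57  55  56  57  48 132 137 138 140 135 154 133]
 [133 135 138 136 135 133 131 132 133 133  62  53  56  56  56  60  54  50 103 130 129 132 133 148 131]
 [142 145 147 147 146 138 139 134 134 144  64  52  56  55  58  58  57  51 107 131 132 133 133 138 132]
 [143 144 145 145 146 144 146 144 145 147  66  54  53  58  55  57  54  50 104 131 131 132 131 140 142]
 [1
[... 1048 characters left out ...]
 140 143 144  63  55  57  56  58  55  55  55  55  55  62  52  63 124 134 129 152]
 [143 148 153 143 145 139 144 154  71  51  54  58  58  57  57  55  59  55  54  48  49 110 135 131 153]
 [142 145 141 134 132 140 156 161  89  59  55  57  57  55  56  55  54  56  55  53  50 106 135 134 146]
 [144 139 158 134 134 143 144 147  98  57  53  54  59  56  58  58  55  56  56  54  52  86 133 133 137]
 [153 119 154 141 139 142 143 148 115  60  56  56  57  57  55  57  58  57  58  53  49  90 136 132 141]
 [144  99  97 140 145 143 144 145 141  65  56  54  53  56  57  57  59  55  53  56  52  90 135 134 139]
 [ 95  88  92 146 144 142 143 145 143  61  53  54  55  53  57  56  56  55  58  58  50  85 135 133 143]]
```

View pics/z1.png

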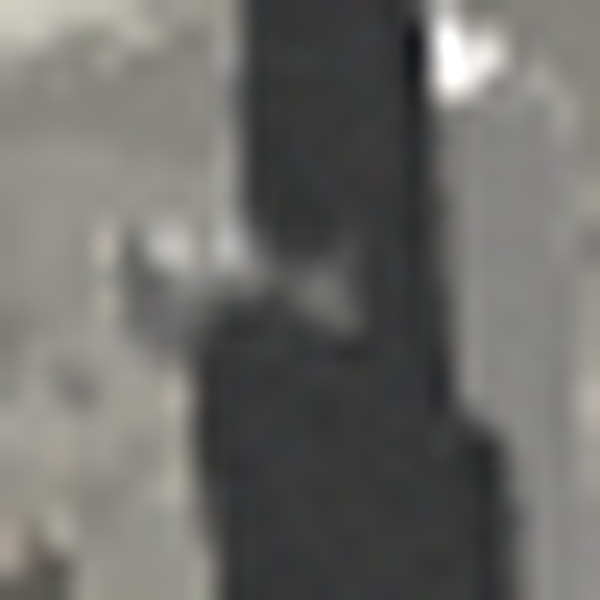

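Request:
apply_moves(
  xyz=[
    [0.0018, 0, 0],
    [0, 0, 0],
  ],
  twist=[0, 0],
  claw=[0, 0],
)

```text
time_s: 11.15
tcp_pos: [0.5588, 0.1968, 0.2243]
ee_rot: [[0.001, -0.965, 0.263], [0.005, 0.263, 0.965], [-1.0, -0.0, 0.005]]
wrist_force: [0.5, 0.0, -2.1]
gripper_width: 0.089
```

Run:
```python
from look import *
seat(-0.0,0.0003,0.0804)
```

```text
t 11.15 seat in pin frame mm [  0.3 -28.4  23.9] bz 80.9 yaw err -0.07 down(pin frame) [ 0.     0.005 -1.   ] F(pin frame) [ 0.47  0.14 -2.14] M [ 0.09 -0.05 -0.01] w 0.089
 tool delta mm [ 0.6  0.  28.4]
```

Request:
apply_moves(
  xyz=[
    [0.0006, 0, 0.002],
    [0.0002, 0, 0.003],
    [0.0002, 0, 0.003],
    [0, 0, 0],
  ],
  twist=[0, 0, 0, 0],
  claw=[0, 0, 0, 0],
)

```text
time_s: 11.55
tcp_pos: [0.5612, 0.2053, 0.2251]
ee_rot: [[0.003, -0.965, 0.263], [0.005, 0.263, 0.965], [-1.0, -0.002, 0.006]]
wrist_force: [0.4, 1.4, -2.3]
gripper_width: 0.092
```

Run:
```python
from look import *
seat(-0.0,0.0003,0.0804)
```

```text
t 11.55 seat in pin frame mm [  0.5 -19.5  24.7] bz 81.7 yaw err -0.05 down(pin frame) [ 0.002  0.006 -1.   ] F(pin frame) [ 0.03  1.41 -2.34] M [ 0.1  -0.23  0.04] w 0.092
 tool delta mm [ 1.4  0.2 19.5]
```

Request:
apply_moves(
  xyz=[
    [0.0015, 0, 0],
    [0.0005, 0, 0.003],
    [0.0005, 0, 0.003],
  ],
  twist=[0, 0, 0],
  claw=[0, 0, 0],
)

```text
time_s: 11.85
tcp_pos: [0.5629, 0.2115, 0.2228]
ee_rot: [[0.004, -0.965, 0.263], [0.006, 0.263, 0.965], [-1.0, -0.002, 0.006]]
wrist_force: [-0.6, 0.5, -1.1]
gripper_width: 0.089
```

Run:
```python
from look import *
seat(-0.0,0.0003,0.0804)
```

```text
t 11.85 seat in pin frame mm [  0.5 -13.1  22.4] bz 79.4 yaw err -0.05 down(pin frame) [ 0.002  0.006 -1.   ] F(pin frame) [-0.73  0.32 -1.1 ] M [ 0.08 -0.04  0.04] w 0.089
 tool delta mm [-0.9  0.3 13.1]
```

Request:
apply_moves(
  xyz=[
    [-0.0006, 0, 0.001],
    [0.0003, 0, 0.003],
    [0.0003, 0, 0.003],
  ],
  twist=[0, 0, 0],
  claw=[0, 0, 0],
)

```text
time_s: 12.15
tcp_pos: [0.565, 0.2189, 0.2228]
ee_rot: [[0.004, -0.965, 0.263], [0.006, 0.263, 0.965], [-1.0, -0.002, 0.006]]
wrist_force: [0.6, 0.2, -2.5]
gripper_width: 0.085
```

Run:
```python
from look import *
seat(-0.0,0.0003,0.0804)
```

```text
t 12.15 seat in pin frame mm [ 0.6 -5.4 22.4] bz 79.4 yaw err -0.04 down(pin frame) [ 0.002  0.006 -1.   ] F(pin frame) [ 0.54  0.34 -2.46] M [ 0.06 -0.01 -0.03] w 0.085
 tool delta mm [-1.   0.3  5.4]
```

Request:
apply_moves(
  xyz=[
    [-0.0008, 0, 0.001],
    [0, 0, 0.002],
    [0, 0, 0.001],
  ],
  twist=[0, 0, 0],
  claw=[0, 0, 0],
)

```text
time_s: 12.45
tcp_pos: [0.5663, 0.2235, 0.2236]
ee_rot: [[0.004, -0.965, 0.262], [0.006, 0.262, 0.965], [-1.0, -0.002, 0.006]]
wrist_force: [0.6, -0.1, -2.5]
gripper_width: 0.085
```

Run:
```python
from look import *
seat(-0.0,0.0003,0.0804)
```

```text
t 12.45 seat in pin frame mm [ 0.6 -0.6 23.2] bz 80.2 yaw err -0.02 down(pin frame) [ 0.002  0.006 -1.   ] F(pin frame) [ 0.57  0.09 -2.5 ] M [ 0.08 -0.01 -0.04] w 0.085
 tool delta mm [-0.2  0.3  0.6]
```

Free of contact. Now I feel for the end of the channel in +y.

Request:
apply_moves(
  xyz=[
    [0, 0, 0.001],
  ],
  twist=[0],
  claw=[0],
)

```text
time_s: 12.55
tcp_pos: [0.5664, 0.2242, 0.2236]
ee_rot: [[0.003, -0.965, 0.262], [0.005, 0.262, 0.965], [-1.0, -0.002, 0.005]]
wrist_force: [-0.3, -1.8, -2.1]
gripper_width: 0.089
```

Request:
apply_moves(
  xyz=[
    [0, 0, 0.0008],
  ],
  twist=[0],
  claw=[0],
)

```text
time_s: 12.65
tcp_pos: [0.5665, 0.2243, 0.2236]
ee_rot: [[0.002, -0.965, 0.262], [0.003, 0.262, 0.965], [-1.0, -0.002, 0.004]]
wrist_force: [0.6, -1.7, -1.9]
gripper_width: 0.089
```

Run:
```python
from look import *
seat(-0.0,0.0003,0.0804)
```

```text
t 12.65 seat in pin frame mm [ 0.6  0.1 23.2] bz 80.2 yaw err -0.02 down(pin frame) [ 0.002  0.004 -1.   ] F(pin frame) [ 0.99 -1.52 -1.88] M [-0.74 -0.07  0.04] w 0.089
 tool delta mm [-0.2  0.3 -0.1]
```

Request:
apply_moves(
  xyz=[
    [0, 0.0002, -0.0015],
    [0, 0, -0.0002],
    [0.002, 0, 0],
  ],
  twist=[0, 0, 0],
  claw=[0, 0, 0],
)

```text
time_s: 12.95
tcp_pos: [0.5661, 0.2231, 0.2218]
ee_rot: [[0.004, -0.965, 0.263], [0.005, 0.263, 0.965], [-1.0, -0.002, 0.006]]
wrist_force: [-0.0, -0.3, -2.3]
gripper_width: 0.09
```

Run:
```python
from look import *
seat(-0.0014,0.0003)
```

```text
t 12.95 seat in pin frame mm [ 0.6 -1.  21.4] bz 78.4 yaw err -0.04 down(pin frame) [ 0.002  0.006 -1.   ] F(pin frame) [ 0.05 -0.26 -2.31] M [ 0.08 -0.05  0.  ] w 0.09
 tool delta mm [-0.   0.3 -0.4]
```

Request:
apply_moves(
  xyz=[
    [0.002, 0.0003, -0.0005],
    [0.003, 0, 0],
    [0.003, 0, 0],
  ],
  twist=[0, 0, 0],
  claw=[0, 0, 0],
)

```text
time_s: 13.25
tcp_pos: [0.5657, 0.223, 0.2133]
ee_rot: [[0.004, -0.965, 0.263], [0.006, 0.263, 0.965], [-1.0, -0.002, 0.007]]
wrist_force: [-0.1, 0.3, -2.4]
gripper_width: 0.09
```

Run:
```python
from look import *
seat(-0.0014,0.0003)
```

```text
t 13.25 seat in pin frame mm [ 0.2 -1.2 12.9] bz 69.9 yaw err -0.04 down(pin frame) [ 0.003  0.007 -1.   ] F(pin frame) [-0.15  0.31 -2.41] M [ 0.07 -0.07 -0.01] w 0.09
 tool delta mm [-0.  -0.1 -0.2]
```

Request:
apply_moves(
  xyz=[
    [0.003, 0, -0.0003],
    [0.003, 0, 0],
    [0.003, 0, 0],
  ],
  twist=[0, 0, 0],
  claw=[0, 0, 0],
)

```text
time_s: 13.55
tcp_pos: [0.5655, 0.2227, 0.2031]
ee_rot: [[0.004, -0.965, 0.263], [0.006, 0.263, 0.965], [-1.0, -0.002, 0.006]]
wrist_force: [0.1, 1.3, -2.5]
gripper_width: 0.09
```

Run:
```python
from look import *
seat(-0.0014,0.0003)
```

```text
t 13.55 seat in pin frame mm [ 0.1 -1.5  2.7] bz 59.7 yaw err -0.04 down(pin frame) [ 0.002  0.006 -1.   ] F(pin frame) [-0.26  1.27 -2.48] M [ 0.11 -0.03  0.05] w 0.09
 tool delta mm [ 0.  -0.2  0.1]
```

Home is at about bz 53, so 6 mm remain. I go gently from here.

Request:
apply_moves(
  xyz=[
    [0.002, 0, 0],
    [0.002, 0, 0],
  ],
  twist=[0, 0],
  claw=[0, 0],
)

```text
time_s: 13.75
tcp_pos: [0.5654, 0.2227, 0.1984]
ee_rot: [[0.003, -0.965, 0.263], [0.005, 0.263, 0.965], [-1.0, -0.002, 0.006]]
wrist_force: [-0.3, 0.1, -2.0]
gripper_width: 0.092
```

Request:
apply_moves(
  xyz=[
    [0.001, 0, 0],
  ],
  twist=[0],
  claw=[0],
)

```text
time_s: 13.85
tcp_pos: [0.5654, 0.2227, 0.1971]
ee_rot: [[0.003, -0.965, 0.263], [0.005, 0.263, 0.965], [-1.0, -0.001, 0.006]]
wrist_force: [-0.8, 0.5, -2.8]
gripper_width: 0.086
```

Request:
apply_moves(
  xyz=[
    [0.0008, 0, 0],
  ],
  twist=[0],
  claw=[0],
)

```text
time_s: 13.95
tcp_pos: [0.5654, 0.2227, 0.1962]
ee_rot: [[0.003, -0.965, 0.263], [0.005, 0.263, 0.965], [-1.0, -0.001, 0.006]]
wrist_force: [0.7, -0.2, -2.2]
gripper_width: 0.089
```

Request:
apply_moves(
  xyz=[
    [0.0005, 0, 0],
  ],
  twist=[0],
  claw=[0],
)

```text
time_s: 14.05
tcp_pos: [0.5655, 0.2227, 0.1958]
ee_rot: [[0.003, -0.965, 0.263], [0.005, 0.263, 0.965], [-1.0, -0.002, 0.006]]
wrist_force: [-1.4, 0.9, -1.1]
gripper_width: 0.094
```

Request:
apply_moves(
  xyz=[
    [0.0005, 0, 0],
  ],
  twist=[0],
  claw=[0],
)

```text
time_s: 14.15
tcp_pos: [0.5655, 0.2227, 0.1957]
ee_rot: [[0.003, -0.965, 0.262], [0.005, 0.262, 0.965], [-1.0, -0.002, 0.006]]
wrist_force: [-0.8, 0.9, -0.3]
gripper_width: 0.088
```

Run:
```python
from look import *
seat(-0.0014,0.0003)
look('y1',(130,200,170,220),8)
```

```text
t 14.15 seat in pin frame mm [ 0.  -1.6 -4.7] bz 52.3 yaw err -0.03 down(pin frame) [ 0.002  0.006 -1.   ] F(pin frame) [-1.02  0.61 -0.33] M [0.08 0.36 0.05] w 0.088
 tool delta mm [ 0.  -0.3  0.2]
```

View pics/y1.png

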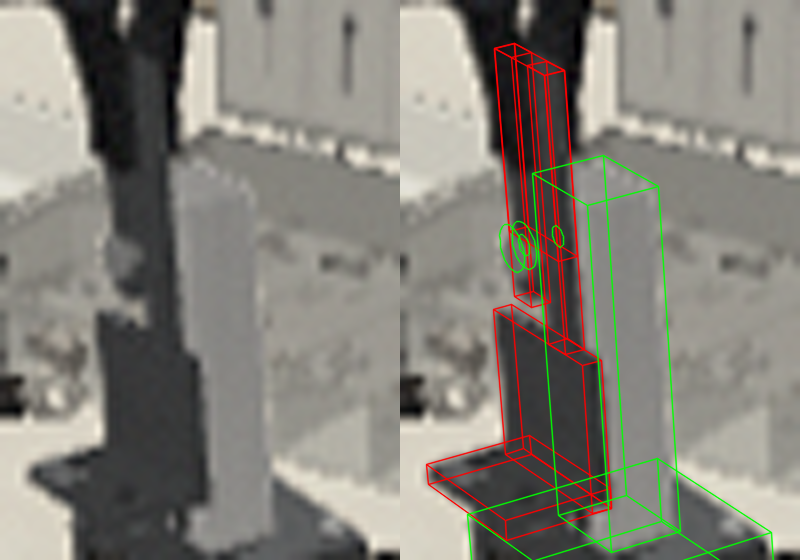

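The picture shows the head (about (122,250) in the crop) in front of the tab, with the pin at the top of the slot. I release now.

Request:
apply_moves(
  xyz=[
    [0, 0, 0],
    [0, 0, 0],
    [0, 0, 0],
    [0, 0, 0],
  ],
  twist=[0, 0, 0, 0],
  claw=[0.15, 0.25, 0.35, 0.35],
)

```text
time_s: 14.6
tcp_pos: [0.5668, 0.2233, 0.1975]
ee_rot: [[0.008, -0.965, 0.262], [0.007, 0.262, 0.965], [-1.0, -0.005, 0.009]]
wrist_force: [1.0, -0.2, 0.3]
gripper_width: 0.313
```

Run:
```python
from look import *
seat(-0.0014,0.0003)
look('y2',(130,200,170,220),8)
```

```text
t 14.6 seat in pin frame mm [ 1.3 -0.5 -2.9] bz 54.1 yaw err 0.0 down(pin frame) [ 0.005  0.009 -1.   ] F(pin frame) [1.05 0.04 0.26] M [ 0.03 -0.08  0.04] w 0.313
 tool delta mm [-0.   1.  -0.9]
```

View pics/y2.png

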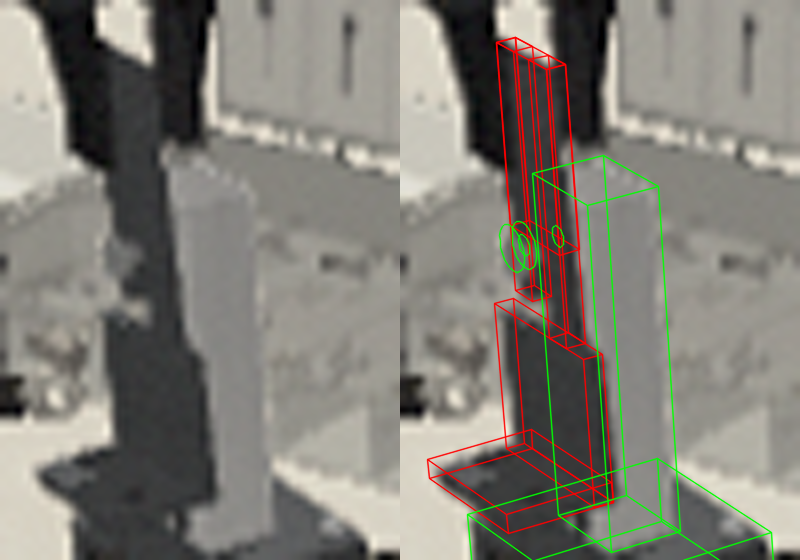

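Request:
apply_moves(
  xyz=[
    [0, 0, 0],
    [0, 0, 0],
    [-0.005, 0, 0],
    [-0.015, 0, 0],
    [-0.02, 0, 0],
    [-0.02, 0, 0],
    [-0.02, 0, 0],
    [0, 0, 0],
  ],
  twist=[0, 0, 0, 0, 0, 0, 0, 0],
  claw=[0.55, 0.6, 0.6, 0.6, 0.6, 0.6, 0.6, 0.6],
)

```text
time_s: 15.45
tcp_pos: [0.5663, 0.2225, 0.2814]
ee_rot: [[0.007, -0.965, 0.262], [0.006, 0.262, 0.965], [-1.0, -0.006, 0.007]]
wrist_force: [-0.4, -0.1, 0.4]
gripper_width: 0.602
```

Run:
```python
from ov import *
delta([0.52,0.1,0.3],164)
for n,roi,s in [('scene',(120,220,150,250),6),('top',(150,240,140,290),5)]:
    c=imaging.capture(n);ovl(c,[],roi,s,'z_'+n+'.png')
```

```text
t 15.45 tcp [0.5663 0.2225 0.2814] yawy 164.82 down [ 0.007  0.006 -1.   ] delta [-0.0196  0.0125 -0.1302] twist 0.82 F [-0.39 -0.14  0.44] w 0.602
```

View pics/z_scene.png

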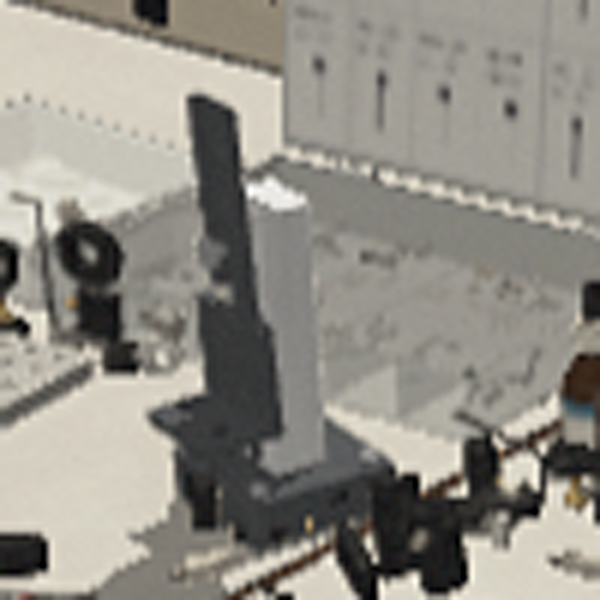

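Request:
apply_moves(
  xyz=[
    [-0.01, 0, -0.01],
    [-0.01, 0, -0.02],
    [0, 0, -0.03],
    [0, 0, -0.03],
    [0, 0, -0.02],
    [0, 0, 0],
    [0, 0, 0],
    [0, 0, 0],
  ],
  twist=[0, 0, 0, 0, 0, 0, 0, 0],
  claw=[0.6, 0.6, 0.6, 0.6, 0.6, 0.6, 0.6, 0.6],
)

```text
time_s: 16.35
tcp_pos: [0.5313, 0.1057, 0.2976]
ee_rot: [[-0.004, -0.965, 0.264], [-0.0, 0.264, 0.965], [-1.0, 0.004, -0.001]]
wrist_force: [0.9, 0.3, -0.5]
gripper_width: 0.596
```

Run:
```python
from ov import *
cs=[imaging.capture('scene'),imaging.capture('top')]
c=cs[0]
m=[d for d in imaging.regions_of('slot_bracket',c)]
print([(round(d['p'],2),np.round(d['centre']).tolist(),int(d['mask'].sum())) for d in m])
print('hole',[np.round(d['centre'],1).tolist() for d in imaging.regions_of('hole_bracket_tab',c)],'box',[np.round(d['centre'],1).tolist() for d in imaging.regions_of('small_box',c)])
d=min(m,key=lambda d:np.linalg.norm(np.array(d['centre'])-[190,175]));mk=d['mask'].astype(np.float32)
seatl=np.array([0,0,.093])
def rend(v):
    x,y,z,t=v[0]/100,v[1]/100,v[2]/100,v[3]/10
    Rt=np.array([[np.cos(t),0,np.sin(t)],[0,1,0],[-np.sin(t),0,np.cos(t)]])
    mm=np.zeros((1680,2240),np.uint8);T=[]
    for B in BR:
        W=PIN+(SR@((Rt@(B-seatl).T)+np.array([[x],[y],[z]]))).T
        q=proj(c,W);T.append(W);cv2.fillConvexPoly(mm,cv2.convexHull(((q+.5)*4).astype(np.int32)),1)
    return cv2.resize(mm.astype(np.float32),(560,420),interpolation=cv2.INTER_AREA)
for t0 in (0,-.5,.5):
    s=minimize(lambda v:np.abs(rend(v)-mk).sum()/mk.sum()+0.02*(v[0]**2+v[1]**2)*10,[0,0,-.4,t0],method='Powell')
    print('x,y,z mm',(s.x[:3]*10).round(1),'tilt rad',round(s.x[3]/10,3),round(s.fun,3))
for k,n,roi,s in [(cs[0],'f_scene',(120,220,150,310),5),(cs[1],'f_top',(150,240,140,300),5)]:
    ovl(k,[],roi,s,n+'.png')
print(r.sense()['time_s'],r.sense()['tcp_pos'])
```

```text
[(0.8, [373.0, 281.0], 704), (0.56, [186.0, 178.0], 561)]
hole [[299.4, 207.6], [243.1, 229.6]] box [[242.6, 231.4]]
x,y,z mm [ 0.7 -0.  -6.5] tilt rad -0.068 0.209
x,y,z mm [ 0.5  0.  -6.3] tilt rad -0.054 0.21
x,y,z mm [ 1.3  0.4 -6.7] tilt rad -0.062 0.21
16.6 [0.53137212 0.10632764 0.29715128]
```

View pics/f_scene.png

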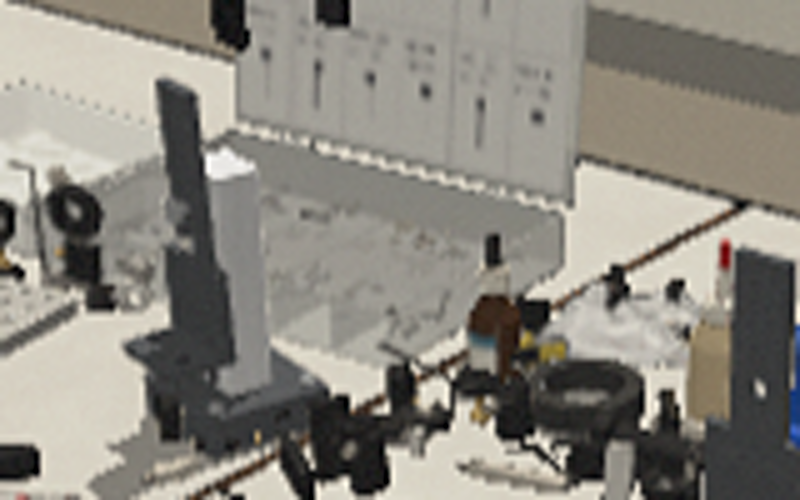

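View pics/f_top.png

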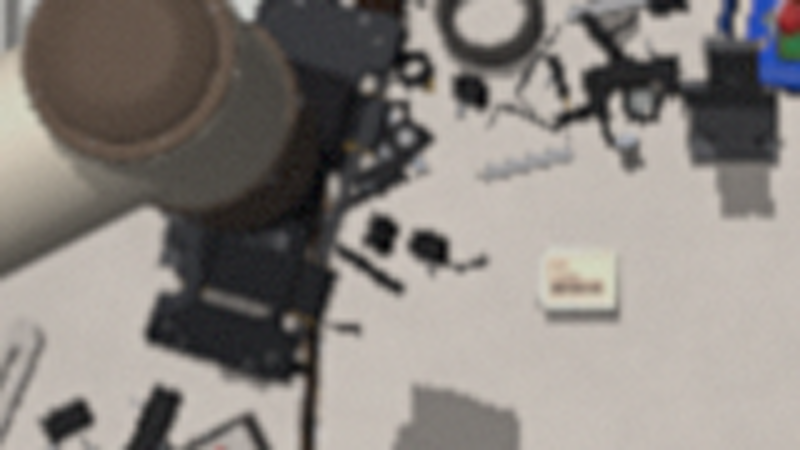

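The bracket hangs on the pin behind its head, leaning about 0.06 rad against the column. The gripper is clear, and the hole bracket and box have not moved. I hand in.

```bash
python3 -c "
from station import job
print(job.finish_job())"
```

```text
the job is handed in; nothing more can be done
None
```

The slotted bracket is hanging on the pin behind its head, with the pin at the top of the slot. The gripper let go and backed away, and I handed the job in at about 16.6 s of the 53 s allowed. No verdict came back.

**How it went:**
- I gripped the dark bracket by its tab and lifted it.
- Raising its ledge under the pin put the pin's centre at about 146 mm above the bench.
- I slid the slot over the pin until it touched the end of the channel, backed off 1.5 mm and let the bracket down until the pin bore its weight.
- The wrist force never read above about 7.5 N.

**Last checks:**

| Check | Result | Limit |
|---|---|---|
| Seat point along the pin | 0.5–1.3 mm off | ±9 mm |
| Seat point sideways | under 0.5 mm off | ±5 mm |
| Seat point height, from the picture | about −6.5 mm | −13 to +12 mm |
| Seat point height, by touch | about −4 to −5 mm | −13 to +12 mm |
| Lean against the column | about 0.06 rad | 0.2 rad |

- **Height disagreement:** the two height figures differ by about 2 mm. I trust the touch value more, because the picture fit was rough (about 20% mismatch) and was nudged towards the pin in both level directions.
- **Other objects:** in the final pictures the round-hole bracket and the box stand where they were. The hole bracket's detected centre shifted a few pixels, within the spread between the earlier detections.

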